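# Refit the display-light knob and hold it pressed

## Robot

A 6-joint arm with a two-finger parallel gripper is mounted at the origin on the work surface. World frame = base frame: x ahead of the robot, y to its left, z up, the work surface at z = 0. Lengths are in mm, angles in rad, forces in N, time in s.
With the tool pointing down it reaches from about 275 to 1000 mm from the base axis. Payload 8.4 kg.
Tool frame: the origin (TCP) lies on the centre line of the jaws, within the pads' length; the fingertips stand 22 mm ahead of it and the grasp point (between the pads) lies 3 mm ahead of it; z points along the fingers, y is the direction in which the jaws open and shut (so a half turn about z gives the same grasp; the last joint's range is limited). The gripper opens to 85 mm and grips with 20 to 120 N. Pads are 22 mm wide; open, the fingers measure 114 mm over their backs; the gripper's body (76 mm by 85 mm) begins 54 mm behind the grasp point. The pads swing forward as they close: fully open they stand 13 mm farther back than shut.
Start: joints at [-1.308, 0.353, 1.633, -0, 1.155, -0.002], TCP at [163.571, -603.219, 253.281] pointing down, gripper open.
Joint ranges: [-2.63, 2.63], [-0.92, 2.1], [0.06, 2.66], [-1.3, 4.44], [0, 2.69], [-3.02, 3.02]. Speed limits (rad/s): [2.22, 2.22, 2.79, 3.14, 3.14, 3.14].

## Interface

Orientations are given as [roll, pitch, yaw] about the fixed x, y, z axes, in that order (R = Rz(yaw) Ry(pitch) Rx(roll)).
In Python, from rig import r gives the robot as it stands.
- The arm moves only by the tool carry_out, never from a script. Its argument "rows" is text: rows parted by semicolons, each of 5 numbers parted by spaces: the opening, from 0 (shut) to 1 (fully open), then the shift along the tool's x, y, z in units of 30 mm (1.0 is 30 mm), then the turn about the tool's z in units of 8 degrees (1.0 is 8 degrees). A call has 1 to 12 rows; each row shifts and turns the commanded pose from where the row before left it, along the tool's axes as they then stand; what a row does not reach is not made up. A row lasts 1/8 s, in which the tool goes at most 62.5 mm and 10.7 degrees, less where a joint would pass 70% of its speed; a pose out of reach is approached as far as the arm can. A call is refused whole if a number of a shift passes 1 or a number of a turn 1, either way. A call with a gripper value outside its range is refused whole. The fingers move at their own pace and stop on an object; "newtons" is the grip in N (left out, the last holds). Time passes only in rows, so rows that do not move let the fingers close. It gives the time, the measured TCP pose, the force and the opening at its end, in the units of the state.
- r.sense(): the state, without advancing time (a new reading comes with each control period).
- r.grab_frame(name): name is "scene" or "top" or "wrist"; returns the picture (384x512x3 uint8, blue, green, red); there is no depth.
- r.get_calibration(name): a dict with "intrinsics" (3x3 intrinsics, pixels), "position" and "rotation" of the camera in the world. Camera axes: x right, y up, looking along -z (the intrinsics and any distortion apply to the point x, -y, -z); pixel columns grow to the right and rows downward; lengths in mm; the calibration is good to about 2 mm. A picture is of the moment at which its call begins: read the wrist's pose just before it. get_calibration takes no time and is no camera call; for the wrist camera it gives the pose at the moment of the call.
- r.sign_off(): hands the job in, once; it reports no verdict.
The state is a dict: "clock": time; "qpos": joint angles; "qvel": joint speeds; "joint_efforts": joint torques, N m; "eef_pos": TCP position; "tcp_rot": TCP orientation; "contact_force": force on the tool from outside, world axes, zero at the start; "wrist_torque": the same for the moment, N m; "opening": opening from 0.0 (shut) to 1.0 (fully open).
Only numpy, scipy, OpenCV 4.12 (cv2) and the standard library are available. Lean on these libraries where they do the work, as an engineer would, in place of code of your own. Each camera call takes 0.05 s, during which the arm holds its last target.

## Task

The dimmer for the curio shelf's lights has lost its knob: pull the little chest's drawer open by its handle, lift out the black knob, turn it so that the flat in its bore matches the flat of the brass D-shaft on the dimmer, and push it fully home on the shaft. Then press the knob right down against the shaft's spring to wake the lights, and finish while your fingers are still holding the knob and pressing it down: do not let go. Leave the thimbles, flatiron, sewing bird, marble and its dish, and the tin where they stand.

Things in the scene. Friction and masses are not known exactly. Their poses are not given: they have to be found in the camera images.
- chest_drawer0_handle (a point): Middle of the brass bar handle of the white chest's blue drawer; moves with it. Round bar, 11 mm thick, 110 mm long, level along this point's y, 47 mm above the table, 35 mm in front of the drawer front (29 mm free gap), on posts 47 mm either side. The drawer slides out along this point's -x. The chest (220 wide, 200 deep, 85 mm high) is fixed; its top is 38 mm above the bar.
- chest_drawer0 (a joint): How far the drawer is pulled out, m: 0 shut, 0.133 the end stop; nearly shut at the start. About 1 N of friction; stays where left. Open tray, inside 176 mm wide and 155 mm front to back, its floor 22 mm and rim 63 mm above the table. Pulled out 0.12 m or more, the knob stands 45 to 65 mm in front of the chest.
- knob_center (a point): Centre, half-way up, of the loose black knob (60 g) standing bore down on the drawer floor; z up. 36 mm high, 40 mm along its x, 30 mm across two upright flat sides facing its +y and -y: grip there. A white line on top runs from the middle to the +x end.
- knob_base (a point): Centre of the bore's mouth on the knob's underside, 18 mm below knob_center, same axes. The D-shaped bore is 19 mm deep, 16.4 mm across the round part, its flat 3.6 mm from the axis on the +x (white-line) side; mouth bevelled by 1 mm.
- knob_pointer (a point): Point on the underside of the knob, 18 mm from the bore's axis along the knob's +x, below the end of the white line; same axes.
- shaft_seat (a point): On the dimmer's upright brass D-shaft, at the top of its dark collar (24 mm across) where the knob's underside rests when home; sinks with the shaft. z up, +x out of the shaft's flat (white mark on the collar, red line on the box top): a fitted knob's +x points the same way. Unpressed 61 mm above the table, 16 mm above the fixed grey box (120 x 120 mm). See shaft.
- shaft (a joint): How far the shaft with its collar is pressed down, m: 0 released, 0.006 fully down; spring 3 N at first, 9 N at the stop, returns when let go. The shaft cannot turn. It stands 16 mm above the collar, 14 mm across, flat 2.5 mm from the axis, last 3 mm tapered 1.2 mm. Play in the bore about 1.1 mm all round, so the knob's yaw must be right within 0.15 rad.
- thimble_pink: Pink porcelain thimble, 21 mm across, 24 mm high, standing loose on the rear of the chest's top; origin at its underside. Leave alone.
- thimble_silver: Hammered silver thimble, 21 mm across, 24 mm high, standing loose on the rear of the chest's top; origin at its underside. Leave alone.
- flatiron: Miniature cast iron flatiron, about 63 x 36 x 45 mm, on the table; origin at its underside. Leave alone.
- sewing_bird: Cream sewing bird clamp, about 80 x 34 x 75 mm, on the table; origin at its underside. Leave alone.
- dish: Blue dish, 60 mm across, 18 mm high, on the table, with the marble in it; origin at its underside. Leave alone.
- marble_center (a point): Centre of the swirled orange marble, 22 mm across, lying loose in the dish. Leave alone.
- tin: Round polish tin with a red band, 52 mm across, 40 mm high, on the table; origin at its underside. Leave alone.
Things that resemble listed ones, but are neither listed nor needed, are in the scene too. What is shaped like the part that bears shaft_seat but brown or turquoise is not meant.

How it is judged:
By the outcome, as a careful person would: the job done as asked, in the order asked, and still so for the second after the job is handed in, while the arm keeps its last pose, push and grip.
It also fails if it takes over 61 s, if anything falls off the work surface, if the arm or the gripper's body presses on something with over 40 N, if the wrist force passes 120 N, or if a joint passes its speed limit or range.

## Working session

There is one attempt and no reset: what is moved stays moved. The work goes in short steps, Python scripts to look and compute and a tool call to move; the robot and the scene stay as the last step left them, time stands still between calls to the robot, and variables do not carry over. Pictures are saved under pics/ and viewed, and the job is handed in when it is done.

Besides the shell and the picture viewer there is one more tool, called after "Call:" as a command line: name --argument value ..., lists and objects as JSON in quotes. carry_out: Moves the arm, as the interface text tells. Its arguments: {"type":"object","properties":{"rows":{"type":"string"},"newtons":{"type":"number"}},"required":["rows"]}

```bash
mkdir -p pics; ls
python3 - <<'E'
from rig import r
import cv2
s=r.sense();print({k:s[k] for k in('clock','eef_pos','tcp_rot','opening')})
for n in('scene','top','wrist'):
    c=r.get_calibration(n);print(n,c)
    cv2.imwrite(f'pics/a_{n}.png',r.grab_frame(n))
E
```

```text
pics
{'clock': 0.0, 'eef_pos': array([ 163.46907793, -602.77559917,  252.56395455]), 'tcp_rot': array([-3.14022697e+00, -2.11827984e-05,  2.64782186e-01]), 'opening': 1.002781878333413}
scene {'intrinsics': array([[476.62358923,   0.        , 255.99706172],
       [  0.        , 476.62358923, 199.05576994],
       [  0.        ,   0.        ,   1.        ]]), 'position': array([1544.32945096, -150.94479028,  816.11577494]), 'rotation': array([0.96160709, 0.00377081, 1.44653953])}
top {'intrinsics': array([[472.51414048,   0.        , 253.61000381],
       [  0.        , 472.51414048, 203.864817  ],
       [  0.        ,   0.        ,   1.        ]]), 'position': array([ 365.7706468 ,  -20.1137094 , 1290.47288209]), 'rotation': array([ 0.11824117, -0.01871571, -1.56437537])}
wrist {'intrinsics': array([[269.68723035,   0.        , 256.93031864],
       [  0.        , 269.68723035, 193.30672092],
       [  0.        ,   0.        ,   1.        ]]), 'position': array([ 233.66755947, -584.18628585,  373.17262401]), 'rotation': array([-2.89218339e-01,  5.90569609e-04, -1.30566187e+00])}
```

View pics/a_scene.png

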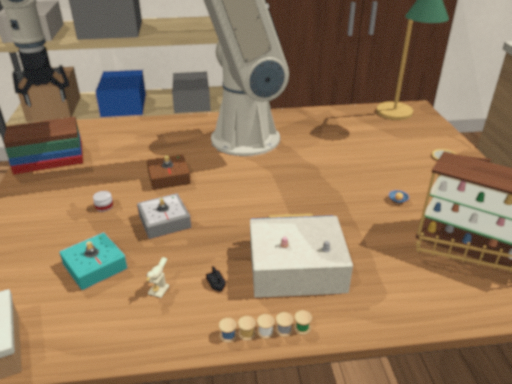

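View pics/a_top.png

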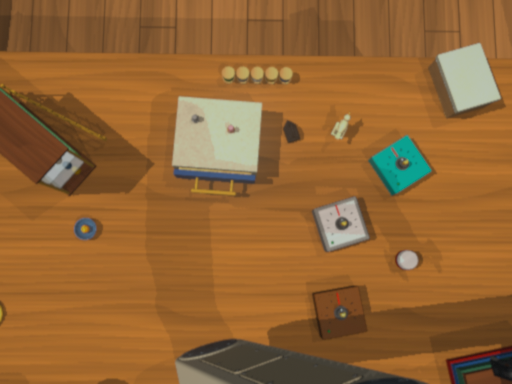

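View pics/a_wrist.png

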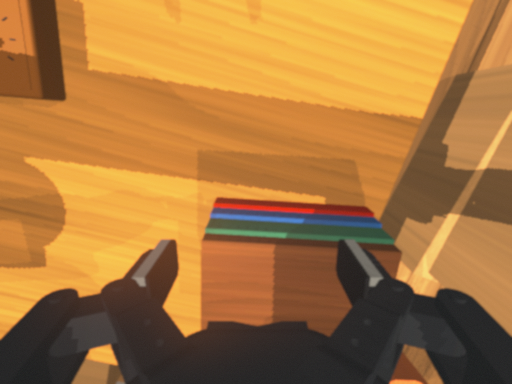

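Top view: white chest (218,140) with handle at about (214,190). Box candidates are the grey one at (342,223), brown (340,312) and turquoise (401,165). Grey is the one described. I'll enlarge to confirm.

```bash
cat > h.py <<'E'
import numpy as np,cv2
from scipy.spatial.transform import Rotation as Ro
def ray(c,u,v):
    K=c['intrinsics'];R=Ro.from_euler('xyz',c['rotation']).as_matrix()
    d=R@np.array([(u-K[0,2])/K[0,0],-(v-K[1,2])/K[1,1],-1.0]);return np.array(c['position']),d/np.linalg.norm(d)
def at_z(c,u,v,z):
    p,d=ray(c,u,v);return p+d*(z-p[2])/d[2]
def proj(c,P):
    K=c['intrinsics'];R=Ro.from_euler('xyz',c['rotation']).as_matrix()
    q=R.T@(np.array(P,float)-c['position']);return np.array([K[0,2]+K[0,0]*q[0]/-q[2],K[1,2]-K[1,1]*q[1]/-q[2]])
def tri(obs):
    A=np.zeros((3,3));b=np.zeros(3)
    for c,u,v in obs:
        p,d=ray(c,u,v);M=np.eye(3)-np.outer(d,d);A+=M;b+=M@p
    X=np.linalg.solve(A,b);return X,[np.linalg.norm((np.eye(3)-np.outer(d,d))@(X-p)) for p,d in [ray(*o) for o in obs]]
def crop(img,u0,v0,u1,v1,s,name):
    cv2.imwrite(name,cv2.resize(img[v0:v1,u0:u1],None,fx=s,fy=s,interpolation=cv2.INTER_CUBIC))
E
python3 - <<'E'
import cv2,numpy as np
from h import *
a=cv2.imread('pics/a_top.png');s=cv2.imread('pics/a_scene.png')
crop(a,165,90,395,255,3.4,'pics/b1.png')
crop(s,130,180,230,250,6,'pics/b2.png')
from rig import r
c=r.get_calibration('top')
for n,u,v,z in[('handleL',193,191,47),('handleR',235,194,47),('mid',214,192,47),('seat',343,223,70),('tl',314,208,45),('tr',357,198,45),('br',368,236,45),('bl',326,249,45)]:print(n,at_z(c,u,v,z).round())
E
```

```text
handleL [547. 119.  47.]
handleR [540.   7.  47.]
mid [544.  63.  47.]
seat [ 463. -275.   70.]
tl [ 504. -203.   45.]
tr [ 532. -318.   45.]
br [ 431. -346.   45.]
bl [ 396. -234.   45.]
```

View pics/b1.png

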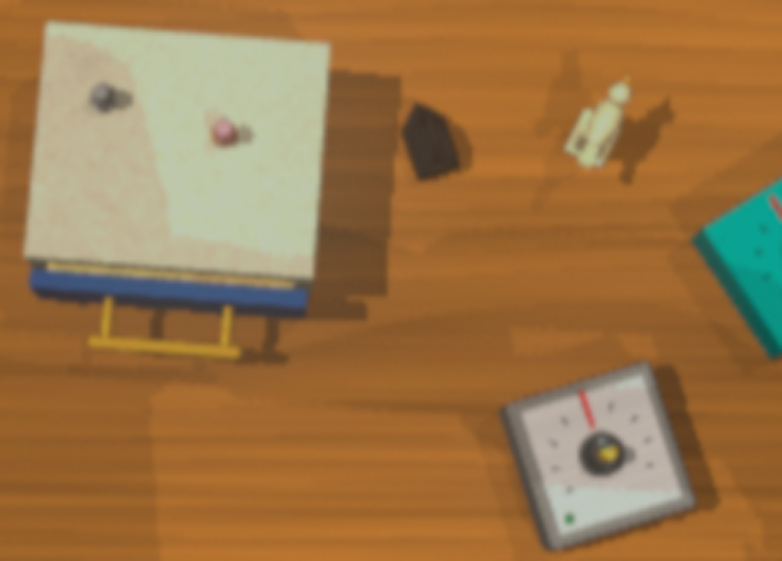

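View pics/b2.png

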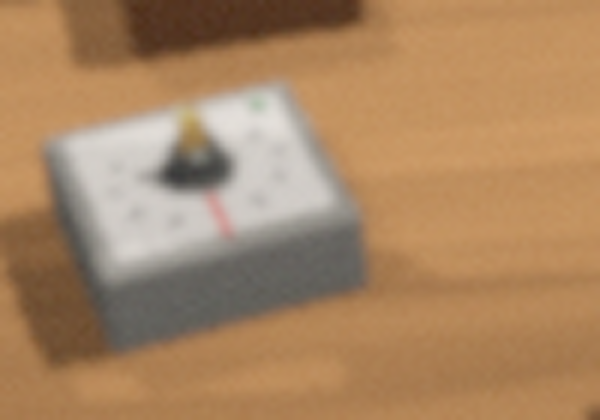

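Grey box confirmed: its top is grey-white, with the red line pointing away from the robot. Next I'll go to a view pose over the handle.

```bash
cat >> h.py <<'E'
def plan(p0,yaw0,p1,yaw1,n,op):
    "tool down: tool x=(c,s), y=(s,-c), z=down"
    p=np.array(p0,float);y=yaw0;p1=np.array(p1,float)
    out=[];d=(p1-p)/n;dy=(yaw1-yaw0)/n
    for i in range(n):
        c,s=np.cos(y),np.sin(y)
        out.append('%g %.2f %.2f %.2f %.2f'%(op,(c*d[0]+s*d[1])/30,(s*d[0]-c*d[1])/30,-d[2]/30,-np.degrees(dy)/8));y+=dy
    return '; '.join(out)
E
python3 - <<'E'
from h import *
print(plan([163.5,-603,252.7],.265,[250,-450,250],1.508,9,1))
print(plan([250,-450,250],1.508,[544,20,220],1.508,20,1))
E
```

```text
1 0.46 -0.46 0.01 -0.99; 1 0.52 -0.40 0.01 -0.99; 1 0.57 -0.32 0.01 -0.99; 1 0.61 -0.24 0.01 -0.99; 1 0.63 -0.15 0.01 -0.99; 1 0.65 -0.07 0.01 -0.99; 1 0.65 0.02 0.01 -0.99; 1 0.64 0.11 0.01 -0.99; 1 0.62 0.20 0.01 -0.99
1 0.81 0.44 0.05 -0.00; 1 0.81 0.44 0.05 -0.00; 1 0.81 0.44 0.05 -0.00; 1 0.81 0.44 0.05 -0.00; 1 0.81 0.44 0.05 -0.00; 1 0.81 0.44 0.05 -0.00; 1 0.81 0.44 0.05 -0.00; 1 0.81 0.44 0.05 -0.00; 1 0.81 0.44 0.05 -0.00; 1 0.81 0.44 0.05 -0.00; 1 0.81 0.44 0.05 -0.00; 1 0.81 0.44 0.05 -0.00; 1 0.81 0.44 0.05 -0.00; 1 0.81 0.44 0.05 -0.00; 1 0.81 0.44 0.05 -0.00; 1 0.81 0.44 0.05 -0.00; 1 0.81 0.44 0.05 -0.00; 1 0.81 0.44 0.05 -0.00; 1 0.81 0.44 0.05 -0.00; 1 0.81 0.44 0.05 -0.00
```

Call:
carry_out --rows "1 0.46 -0.46 0 -0.99; 1 0.52 -0.40 0 -0.99; 1 0.57 -0.32 0 -0.99; 1 0.61 -0.24 0 -0.99; 1 0.63 -0.15 0 -0.99; 1 0.65 -0.07 0 -0.99; 1 0.65 0.02 0 -0.99; 1 0.64 0.11 0 -0.99; 1 0.62 0.20 0 -0.99"

```text
clock: 1.27
eef_pos: [250.2, -449.2, 253.1]
tcp_rot: [-3.141, -0.0, 1.513]
contact_force: [-0.3, -1.0, 0.8]
opening: 1.004
```

Call:
carry_out --rows "0.3 0.81 0.44 0.05 0; 0.3 0.81 0.44 0.05 0; 0.3 0.81 0.44 0.05 0; 0.3 0.81 0.44 0.05 0; 0.3 0.81 0.44 0.05 0; 0.3 0.81 0.44 0.05 0; 0.3 0.81 0.44 0.05 0; 0.3 0.81 0.44 0.05 0; 0.3 0.81 0.44 0.05 0; 0.3 0.81 0.44 0.05 0"

```text
clock: 2.52
eef_pos: [397.2, -214.7, 238.2]
tcp_rot: [-3.142, -0.0, 1.509]
contact_force: [1.0, -0.5, -0.4]
opening: 0.3
```

Call:
carry_out --rows "0.3 0.81 0.44 0.05 0; 0.3 0.81 0.44 0.05 0; 0.3 0.81 0.44 0.05 0; 0.3 0.81 0.44 0.05 0; 0.3 0.81 0.44 0.05 0; 0.3 0.81 0.44 0.05 0; 0.3 0.81 0.44 0.05 0; 0.3 0.81 0.44 0.05 0; 0.3 0.81 0.44 0.05 0; 0.3 0.81 0.44 0.05 0; 0.3 0 0 0 0"

```text
clock: 3.9
eef_pos: [544.1, 20.0, 223.0]
tcp_rot: [-3.141, -0.0, 1.511]
contact_force: [0.2, -0.9, -1.0]
opening: 0.301
```

Run:
```python
from h import *
from rig import r
import pickle
s=r.sense();c=r.get_calibration('wrist');im=r.grab_frame('wrist')
pickle.dump(c,open('w1.pkl','wb'));cv2.imwrite('pics/w1.png',im)
print(s['clock'],s['eef_pos'],s['tcp_rot'],s['opening'],s['contact_force'],c['position'])
```

```text
3.9 [544.13338442  20.0186397  222.95403145] [-3.14137680e+00 -1.56681308e-04  1.51071334e+00] 0.30059923280390055 [ 0.19854426 -0.89213905 -0.9750684 ] [548.55756852  92.30935379 343.49349693]
```

View pics/w1.png

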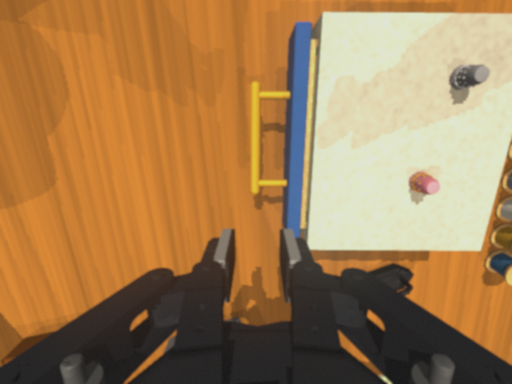

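The wrist view shows the handle bar from (255,83) to (255,193), vertical in the image, with the gap on its right.

Run:
```python
from h import *
from rig import r
import pickle
c=pickle.load(open('w1.pkl','rb'));t=r.get_calibration('top')
im=cv2.imread('pics/w1.png');crop(im,220,60,330,240,3.3,'pics/w1c.png')
for w,tp in(((255.5,83),(193-1.6,191.0)),((255,193),(235,194.3))):
    print(at_z(c,*w,47),at_z(c,*w,52),tri([(c,*w),(t,*tp)]))
for p in [(309,23),(300,23),(297,236),(322,12),(308,250),(512,13)]: print(p, at_z(c,*p,85 if p[0] in(322,308,512) else 63).round(1))
```

```text
[548.93251326 121.58952437  47.        ] [548.92619027 121.09575012  52.        ] (array([548.86969044, 123.82027965,  31.87858244]), [np.float64(0.7384431240858144), np.float64(0.7384431240857874)])
[541.17825891   4.50913832  47.        ] [541.30270194   5.98978152  52.        ] (array([539.81370846,   6.32051332,  50.39885928]), [np.float64(1.6462818855043397), np.float64(1.6462818855042414)])
(309, 23) [600.8 168.   63. ]
(300, 23) [592.6 168.5  63. ]
(297, 236) [586.2 -44.6  63. ]
(322, 12) [607.6 169.4  85. ]
(308, 250) [594.7 -51.   85. ]
(512, 13) [765.8 159.3  85. ]
```

View pics/w1c.png

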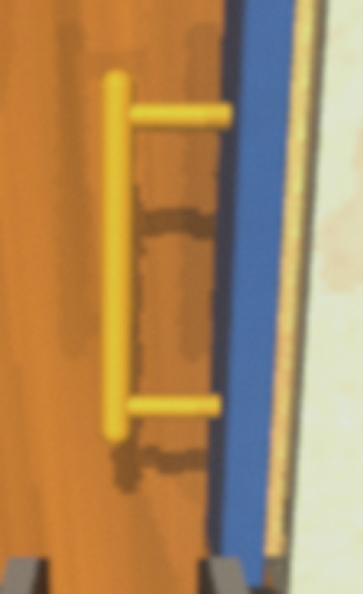

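Call:
carry_out --rows "0.3 0.72 -0.02 0 0; 0.3 0.71 -0.03 0 0; 0.3 0 0 1 0; 0.3 0 0 1 0; 0.3 0 0 1 0; 0.3 0 0 1 0; 0.3 0 0 0 0"

```text
clock: 4.82
eef_pos: [542.7, 60.7, 101.6]
tcp_rot: [-3.137, 0.001, 1.508]
contact_force: [-0.4, -1.1, 0.2]
opening: 0.301
```

Run:
```python
from h import *
from rig import r
s=r.sense();im=r.grab_frame('wrist')
cv2.imwrite('pics/w2.png',im)
print(s['clock'],s['eef_pos'],s['tcp_rot'],s['opening'],s['contact_force'])
```

```text
4.825 [542.65354278  60.69552118 101.55185053] [-3.13690148e+00  1.00687865e-03  1.50823132e+00] 0.3009491324394937 [-0.37916058 -1.09734877  0.18124895]
```

View pics/w2.png

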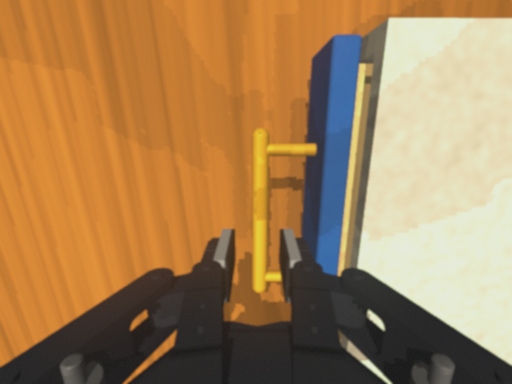

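The bar passes between the fingertips at about (259,240), centred. I'll descend and grip.

Call:
carry_out --rows "0.3 0.05 0.05 0.85 0; 0.3 0 0 0.85 0; 0.3 0 0 0 0; 0 0 0 0 0; 0 0 0 0 0; 0 0 0 0 0; 0 0 0 0 0" --newtons 30

```text
clock: 5.75
eef_pos: [547.2, 62.9, 53.8]
tcp_rot: [3.14, -0.0, 1.509]
contact_force: [-1.6, -1.5, 8.0]
opening: 0.112
```

Call:
carry_out --rows "0 0 -0.5 0 0; 0 0 -0.6 0 0; 0 0 -0.6 0 0; 0 0 -0.6 0 0; 0 0 -0.6 0 0; 0 0 -0.6 0 0; 0 0 -0.3 0 0; 0 0 -0.2 0 0; 0 0 0 0 0"

```text
clock: 6.88
eef_pos: [427.2, 71.0, 53.7]
tcp_rot: [3.139, -0.001, 1.509]
contact_force: [-0.6, 1.8, 12.3]
opening: 0.115
```

Run:
```python
from h import *
from rig import r
s=r.sense();im=r.grab_frame('top')
cv2.imwrite('pics/t3.png',im);crop(im,150,80,350,230,4,'pics/t3c.png')
print(s['clock'],s['eef_pos'],s['tcp_rot'],s['opening'],s['contact_force'])
```

```text
6.875 [427.20761126  70.9535636   53.72537265] [ 3.13902701e+00 -9.29988907e-04  1.50866099e+00] 0.11461265523583455 [-0.58809119  1.84663241 12.28544552]
```

View pics/t3c.png

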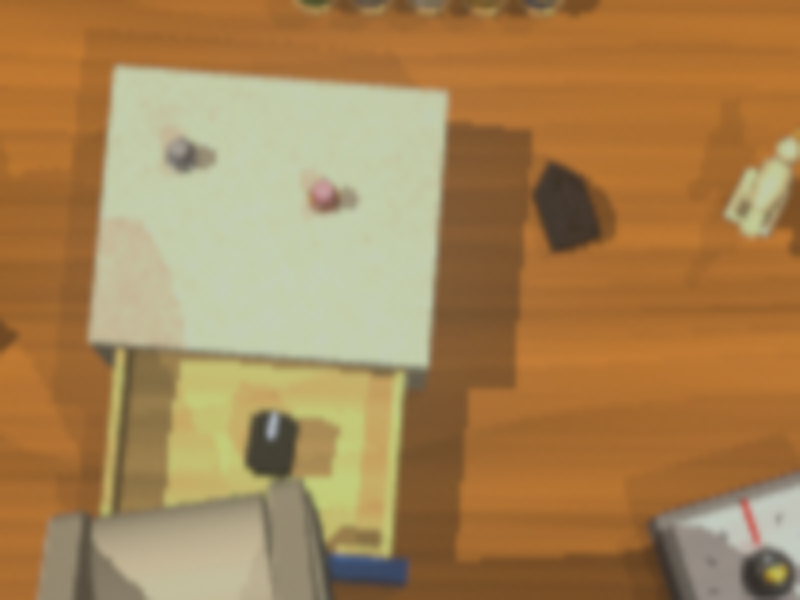

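Call:
carry_out --rows "0 0 -0.1 0 0; 0 0 -0.1 0 0; 0 0 0 0 0"

```text
clock: 7.3
eef_pos: [421.7, 71.3, 53.7]
tcp_rot: [3.139, -0.001, 1.509]
contact_force: [-0.9, 2.5, 13.6]
opening: 0.114
```

Call:
carry_out --rows "0.3 0 0 0 0; 0.3 0 0 0 0; 0.3 0 0 0 0; 0.3 0 0 -0.8 0; 0.3 0 0 -1 0; 0.3 0 0 -1 0; 0.3 0 0 -1 0; 0.3 0 0 -1 0; 1 0 0 -1 0; 1 0 0 0 0"

```text
clock: 8.55
eef_pos: [421.7, 71.1, 228.0]
tcp_rot: [3.138, -0.001, 1.509]
contact_force: [-0.4, 0.2, -1.0]
opening: 0.716
```

Run:
```python
from h import *
from rig import r
import pickle
s=r.sense();c=r.get_calibration('wrist');im=r.grab_frame('wrist');t=r.grab_frame('top')
pickle.dump(c,open('w4.pkl','wb'));cv2.imwrite('pics/w4.png',im)
cv2.imwrite('pics/t4.png',t);crop(t,170,140,270,220,6,'pics/t4c.png')
print(s['clock'],s['eef_pos'],s['tcp_rot'],s['opening'],s['contact_force'])
```

```text
8.55 [421.74624289  71.1271003  228.04909705] [ 3.13783826e+00 -8.34821356e-04  1.50886357e+00] 0.7157071640651274 [-0.3521278   0.18334412 -1.0041206 ]
```

View pics/w4.png

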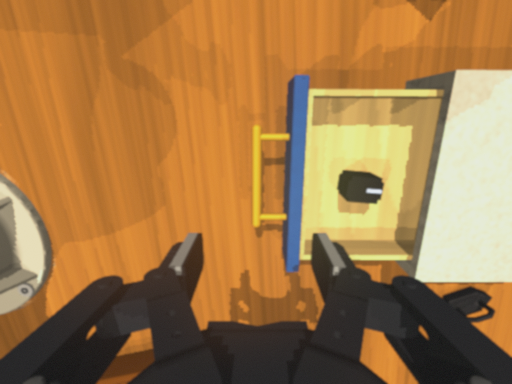

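View pics/t4c.png

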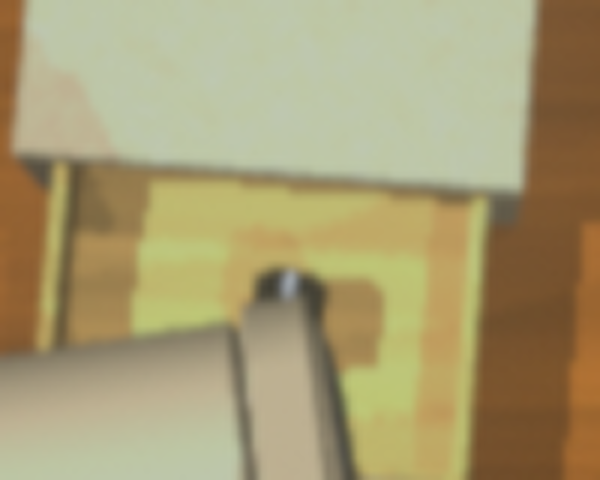

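Run:
```python
from h import *
from rig import r
import pickle
c=pickle.load(open('w4.pkl','rb'));t=r.get_calibration('top')
im=cv2.imread('pics/w4.png');crop(im,320,150,410,220,8,'pics/w4c.png')
t3=cv2.imread('pics/t3.png');crop(t3,200,170,240,205,18,'pics/t3d.png')
```

```text
(no output)
```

View pics/w4c.png

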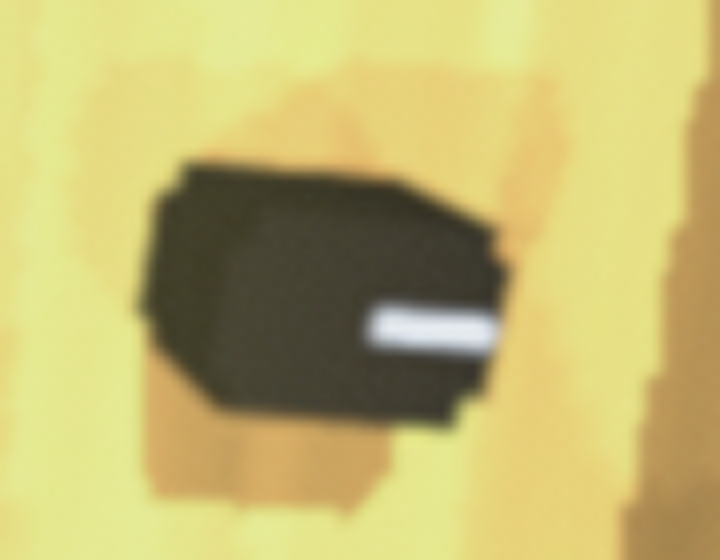

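View pics/t3d.png

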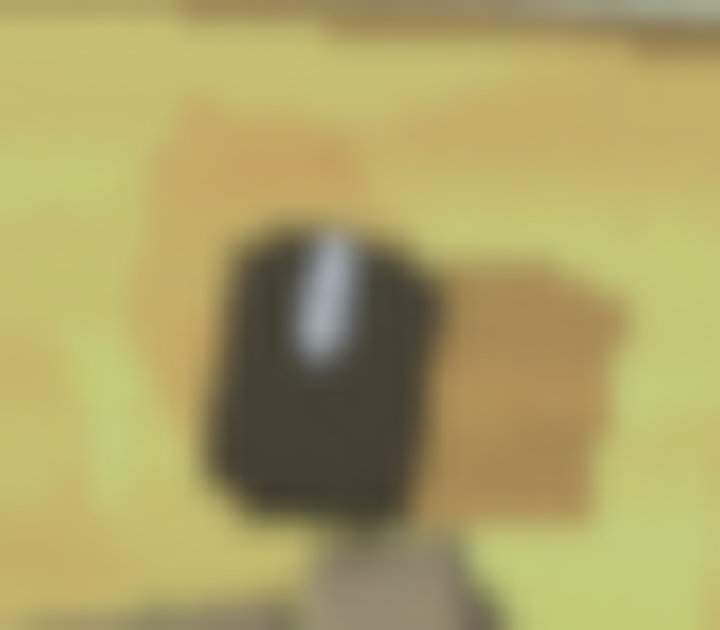

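Run:
```python
from h import *
from rig import r
import pickle
c=pickle.load(open('w4.pkl','rb'));t=r.get_calibration('top')
a=at_z(c,365.2,190.3,58);b=at_z(c,382.2,191.4,58);print(a,b,np.arctan2(*(b-a)[[1,0]]))
# side edges direction on the top face
for q in [((185,163),(390,182)),((220,408),(450,425)),((260,205),(490,230))]:
    P=[at_z(c,320+u/8,150+v/8,58) for u,v in q];print('edge',np.arctan2(*(P[1]-P[0])[[1,0]]))
a=at_z(t,217.7,190.1,58);b=at_z(t,218.6,182.9,58);print(a,b,np.arctan2(*(b-a)[[1,0]]))
P=[at_z(t,200+u/18,170+v/18,58) for u,v in((232,260),(210,470),(438,290),(410,500))]
print('edges',np.arctan2(*(P[0]-P[1])[[1,0]]),np.arctan2(*(P[2]-P[3])[[1,0]]))
print('tri')
# compensate drawer shift by shifting top cam by (-5.5,.33)
t2=dict(t);t2['position']=t['position']+np.array([-5.5,.35,0]);print(tri([(c,365.2,190.3),(t2,217.7,190.1)]),tri([(c,382.2,191.4),(t2,218.6,182.9)]))
```

```text
[543.27142455  52.82552741  58.        ] [562.45087652  50.32997867  58.        ] -0.12938882663894932
edge -0.1556064088773483
edge -0.13994913111317983
edge -0.17197001359316283
[548.02561761  52.5372871   58.        ] [567.23427984  50.46177371  58.        ] -0.10763333087815961
edges -0.08650492983440011 -0.11727698279645944
tri
(array([542.6157898 ,  52.99128774,  59.00411014]), [np.float64(0.2856943012381646), np.float64(0.2856943012382141)]) (array([561.55930175,  50.79456236,  59.67377772]), [np.float64(0.12448638269071317), np.float64(0.12448638269084505)])
```

Run:
```python
from h import *
print(plan([421.7,71.1,228],1.509,[543,53,150],-.13,12,1))
```

```text
1 -0.03 0.34 0.22 0.98; 1 0.02 0.34 0.22 0.98; 1 0.06 0.33 0.22 0.98; 1 0.11 0.32 0.22 0.98; 1 0.15 0.31 0.22 0.98; 1 0.19 0.28 0.22 0.98; 1 0.23 0.25 0.22 0.98; 1 0.26 0.22 0.22 0.98; 1 0.29 0.18 0.22 0.98; 1 0.31 0.14 0.22 0.98; 1 0.33 0.10 0.22 0.98; 1 0.34 0.05 0.22 0.98
```

Call:
carry_out --rows "1 -0.03 0.34 0.22 0.98; 1 0.02 0.34 0.22 0.98; 1 0.06 0.33 0.22 0.98; 1 0.11 0.32 0.22 0.98; 1 0.15 0.31 0.22 0.98; 1 0.19 0.28 0.22 0.98; 1 0.23 0.25 0.22 0.98; 1 0.26 0.22 0.22 0.98; 1 0.29 0.18 0.22 0.98; 1 0.31 0.14 0.22 0.98; 1 0.33 0.10 0.22 0.98; 1 0.34 0.05 0.22 0.98"

```text
clock: 10.15
eef_pos: [541.1, 52.8, 145.1]
tcp_rot: [3.141, 0.003, -0.138]
contact_force: [0.0, 0.0, -0.1]
opening: 0.999
```

Call:
carry_out --rows "0.8 0 0 0 0; 0.8 0 0 0 0"

```text
clock: 10.4
eef_pos: [541.0, 52.9, 146.3]
tcp_rot: [3.141, 0.002, -0.13]
contact_force: [-0.4, 0.4, 1.7]
opening: 0.8
```

Run:
```python
from h import *
from rig import r
import pickle
s=r.sense();c=r.get_calibration('wrist');im=r.grab_frame('wrist')
pickle.dump(c,open('w5.pkl','wb'));cv2.imwrite('pics/w5.png',im)
print(s['clock'],s['eef_pos'],s['tcp_rot'],s['opening'],s['contact_force'])
print(proj(c,[543,53,58]),proj(c,[562,50.5,58]))
```

```text
10.4 [541.00291487  52.89001645 146.29207225] [ 3.14117669e+00  1.86656774e-03 -1.30213771e-01] 0.8001891686283512 [-0.43900543  0.44335433  1.69368287]
[256.01683107 203.29644439] [256.01590577 180.50066744]
```

View pics/w5.png

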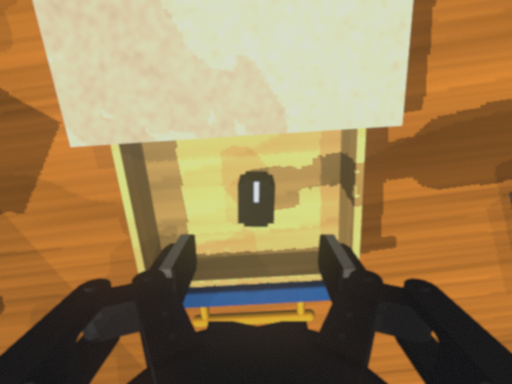

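The white line runs (256,181)–(256,203), exactly as projected, and is vertical, so yaw is aligned. I'll descend with the jaws at 0.7.

Call:
carry_out --rows "0.7 0.06 0 1 0; 0.7 0 0 1 0; 0.7 0 0 0.8 0; 0.7 0 0 0.3 0; 0.7 0 0 0 0"

```text
clock: 11.08
eef_pos: [543.5, 52.7, 54.1]
tcp_rot: [3.141, 0.001, -0.132]
contact_force: [0.2, 1.1, -0.9]
opening: 0.704
```

Run:
```python
from h import *
from rig import r
s=r.sense();im=r.grab_frame('wrist')
cv2.imwrite('pics/w6.png',im)
print(s['clock'],s['eef_pos'],s['tcp_rot'],s['opening'],s['contact_force'])
```

```text
11.075 [543.46381382  52.71224316  54.05302499] [ 3.14144812e+00  6.54809995e-04 -1.32333885e-01] 0.7037678313034426 [ 0.15331808  1.0535377  -0.93230279]
```

View pics/w6.png

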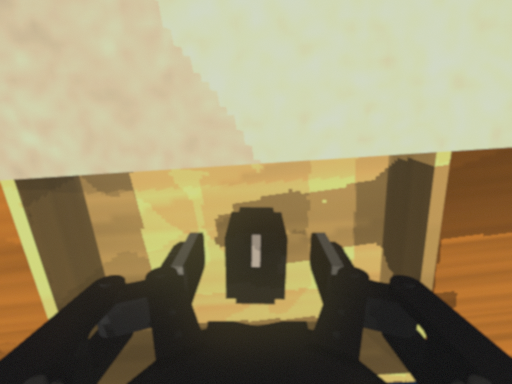

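The knob is centred between the pads at (256,255). I'll go 4 mm lower and grip.

Call:
carry_out --rows "0.7 0 0 0.13 0; 0.4 0 0 0 0; 0 0 0 0 0; 0 0 0 0 0; 0 0 0 0 0; 0 0 0 0 0" --newtons 60

```text
clock: 11.88
eef_pos: [544.2, 52.7, 50.8]
tcp_rot: [-3.141, -0.001, -0.133]
contact_force: [-0.2, -0.3, 7.0]
opening: 0.341
```

Call:
carry_out --rows "0 0 0 -0.5 0; 0 0 0 -1 0; 0 0 0 -1 0; 0 0 0 -1 0; 0 0 0 -0.8 0; 0 0 0 0 0"

```text
clock: 12.62
eef_pos: [544.9, 52.8, 181.5]
tcp_rot: [-3.141, -0.004, -0.133]
contact_force: [-0.2, 0.1, -2.1]
opening: 0.34
```

Run:
```python
from h import *
from rig import r
s=r.sense();im=r.grab_frame('wrist');t=r.grab_frame('top')
cv2.imwrite('pics/w7.png',im);crop(t,290,170,390,260,6,'pics/t7.png')
print(s['clock'],s['eef_pos'],s['tcp_rot'],s['opening'],s['contact_force'])
c=r.get_calibration('top')
```

```text
12.625 [544.86300564  52.80287117 181.52311743] [-3.14067193 -0.00393589 -0.13310149] 0.3400098634338499 [-0.24018085  0.14623876 -2.09700291]
```

View pics/w7.png

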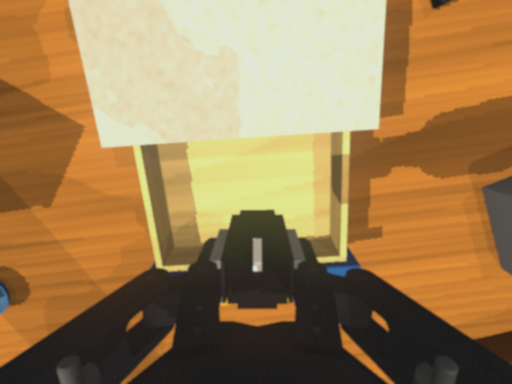

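View pics/t7.png

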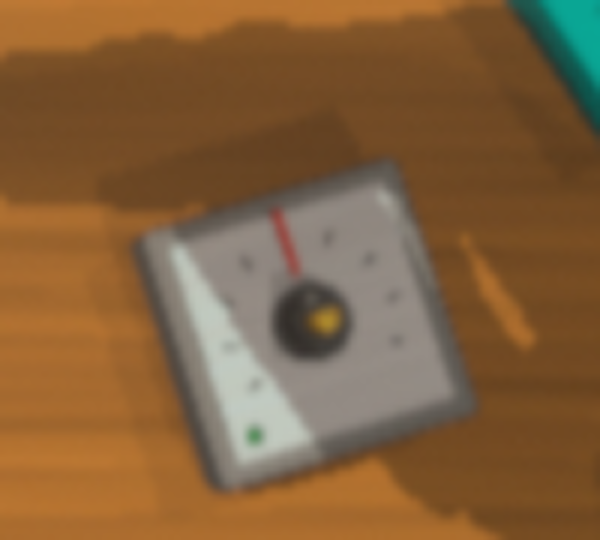

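The knob is held: white line at (257,240)–(257,272) and the drawer is empty. Top crop: dimmer collar at crop (311,320), red line running up-left. Next I'll go to a viewing pose near the dimmer.

Run:
```python
from h import *
from rig import r
c=r.get_calibration('top')
S=at_z(c,290+311/6,170+320/6,60);print(S)
a=at_z(c,290+298/6,170+270/6,45);b=at_z(c,290+277/6,170+212/6,45);print(np.arctan2(*(b-a)[[1,0]]))
q=[at_z(c,290+u/6,170+v/6,45) for u,v in((140,240),(385,162),(472,405),(225,488))]
for i,j in((3,0),(2,1)):print(np.arctan2(*(q[j]-q[i])[[1,0]]))
print(sum(q)/4)
p=S-70*np.array([np.cos(.28),np.sin(.28),0]);p[2]=181;print(p)
print(plan([545,53,181.5],-.133,p,.28,14,0))
```

```text
[ 462.76265439 -273.64880517   60.        ]
0.33460141425514667
0.322469097367996
0.32649331043549795
[ 462.57386288 -274.32342815   45.        ]
[ 395.48877371 -292.99370057  181.        ]
0 -0.24 0.86 0.00 -0.21; 0 -0.27 0.86 0.00 -0.21; 0 -0.29 0.85 0.00 -0.21; 0 -0.32 0.84 0.00 -0.21; 0 -0.34 0.83 0.00 -0.21; 0 -0.37 0.82 0.00 -0.21; 0 -0.39 0.81 0.00 -0.21; 0 -0.42 0.80 0.00 -0.21; 0 -0.44 0.78 0.00 -0.21; 0 -0.46 0.77 0.00 -0.21; 0 -0.48 0.76 0.00 -0.21; 0 -0.51 0.74 0.00 -0.21; 0 -0.53 0.73 0.00 -0.21; 0 -0.55 0.71 0.00 -0.21
```

Call:
carry_out --rows "0 -0.24 0.86 0 -0.23; 0 -0.27 0.86 0 -0.23; 0 -0.29 0.85 0 -0.23; 0 -0.32 0.84 0 -0.23; 0 -0.34 0.83 0 -0.23; 0 -0.37 0.82 0 -0.23; 0 -0.39 0.81 0 -0.23; 0 -0.42 0.80 0 -0.23; 0 -0.44 0.78 0 -0.23; 0 -0.46 0.77 0 -0.23; 0 -0.48 0.76 0 -0.23; 0 -0.51 0.74 0 -0.23"

```text
clock: 14.22
eef_pos: [418.9, -246.4, 177.9]
tcp_rot: [-3.14, 0.002, 0.253]
contact_force: [0.2, 0.6, -0.7]
opening: 0.346
```

Call:
carry_out --rows "0 -0.53 0.73 0 -0.23; 0 -0.55 0.71 0 -0.23; 0 0 0 0 0; 0 0 0 0 0"

```text
clock: 14.72
eef_pos: [399.8, -295.6, 178.4]
tcp_rot: [-3.14, 0.001, 0.315]
contact_force: [-0.6, 0.1, -1.1]
opening: 0.342
```

Run:
```python
from h import *
from rig import r
import pickle
s=r.sense();c=r.get_calibration('wrist');im=r.grab_frame('wrist')
pickle.dump((c,s),open('w8.pkl','wb'));cv2.imwrite('pics/w8.png',im)
crop(im,170,60,350,200,4.4,'pics/w8c.png');crop(im,205,190,305,320,4.5,'pics/w8k.png')
print(s['clock'],s['eef_pos'],s['tcp_rot'],s['opening'],s['contact_force'])
```

```text
14.725 [ 399.80810251 -295.63487446  178.36054545] [-3.13995816e+00  8.09748339e-04  3.15471239e-01] 0.34237991580114424 [-0.59037016  0.12669316 -1.11060271]
```

View pics/w8.png

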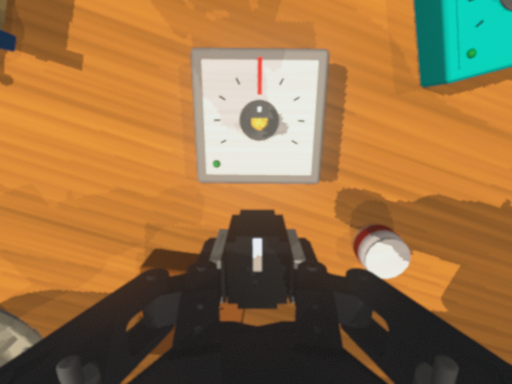

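View pics/w8c.png

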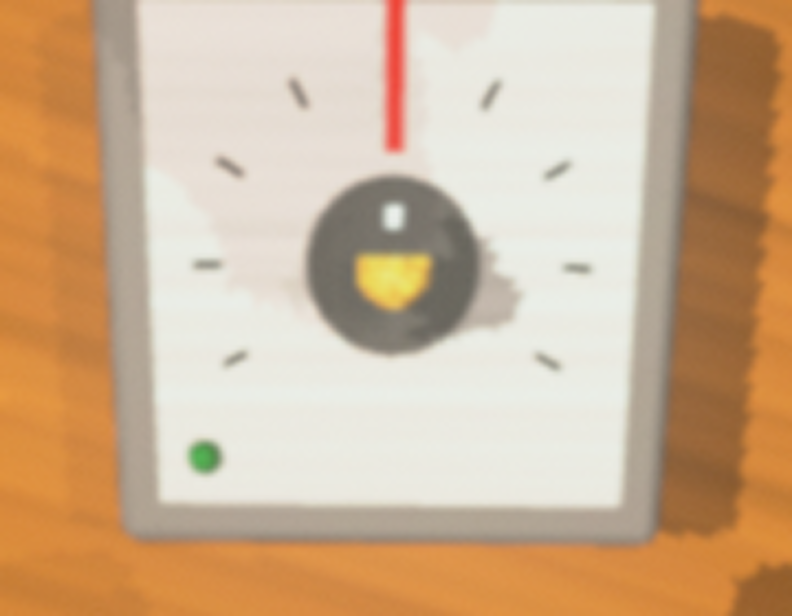

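View pics/w8k.png

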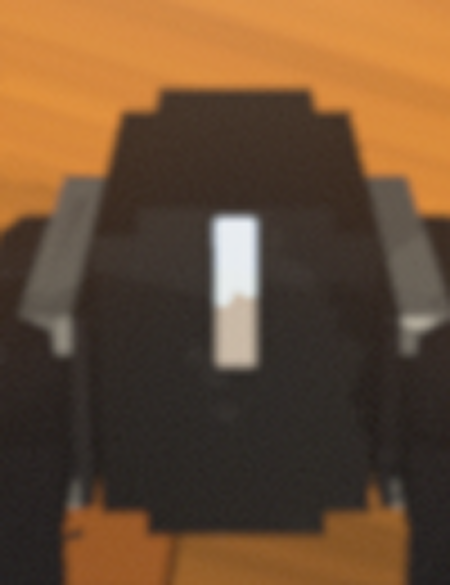

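Wrist view: dimmer D-shaft at crop (393,280), flat facing image-up (the tool's +x). The red line is at x≈259 and nearly vertical; the knob's white line is vertical at x≈257. Computing the fit next.

Run:
```python
from h import *
from rig import r
import pickle
c,s=pickle.load(open('w8.pkl','rb'));t=r.get_calibration('top')
print('cam',c['position'],c['rotation'])
w=lambda u,v:(170+u/4.4,60+v/4.4)
flat=w(393.5,254);bot=w(393.5,310);print(flat,bot)
yaw=.315
# tri of shaft top middle: D centroid
X,e=tri([(c,*w(393.5,275)),(t,344.2,223.3)]);print('shaft tri',X,e)
for z in(74,77):
  f=at_z(c,*flat,z);b=at_z(c,*bot,z);print(z,'flat',f,'bot',b,np.linalg.norm(f-b))
L=at_z(c,*w(355,256),77);R=at_z(c,*w(432,255),77);d=L-R;print('width',np.linalg.norm(d),'yaw from flat',np.arctan2(-d[0],d[1]))
# red line
P=at_z(c,*w(394,150),45);Q=at_z(c,260,58,45);d=Q-P;print('red yaw',np.arctan2(d[1],d[0]),P,Q)
m=at_z(c,*w(393,216),61);print('mark',m)
# knob
zt=s['eef_pos'][2]+7.2
k0=at_z(c,257.2,272.2,zt);k1=at_z(c,257.2,237.3,zt);d=k1-k0
print('knob',k0,k1,np.linalg.norm(d),np.arctan2(d[1],d[0]))
R=Ro.from_euler('xyz',s['tcp_rot']).as_matrix();print('in tool',R.T@(k0-s['eef_pos']),R.T@(k1-s['eef_pos']))
```

```text
cam [ 469.06822201 -273.46861647  298.83293176] [-2.90075371e-01  9.73884337e-04 -1.25501899e+00]
(259.4318181818182, 117.72727272727272) (259.4318181818182, 130.45454545454544)
shaft tri [ 462.2453354  -277.6570313    70.10577909] [np.float64(0.16555799028338297), np.float64(0.1655579902834444)]
74 flat [ 466.0254439  -276.34519163   74.        ] bot [ 456.55649552 -279.46661416   74.        ] 9.970168601838163
77 flat [ 466.06604442 -276.3068088    77.        ] bot [ 456.72344251 -279.38658143   77.        ] 9.83713423907158
width 13.867910963542682 yaw from flat 0.3283060891761663
red yaw 0.3051578190670841 [ 484.79762184 -270.50452817   45.        ] [ 512.45255608 -261.79331525   45.        ]
mark [ 472.46966473 -274.22846597   61.        ]
knob [ 399.34843651 -296.26693788  185.56054545] [ 416.82491093 -290.55167438  185.56054545] 18.38726175952529 0.3160633564069371
in tool [-0.63891843  0.4464851  -7.20022439] [17.74833408  0.43557336 -7.21509563]
```

Run:
```python
from h import *
print(plan([399.8,-295.6,178.4],.315,[421,-290.7,130],.315,3,0))
```

```text
0 0.24 0.02 0.54 -0.00; 0 0.24 0.02 0.54 -0.00; 0 0.24 0.02 0.54 -0.00
```

Call:
carry_out --rows "0 0.24 0.02 0.54 0; 0 0.24 0.02 0.54 0; 0 0.24 0.02 0.54 0; 0 0 0 0 0; 0 0 0 0 0"

```text
clock: 15.4
eef_pos: [421.3, -291.2, 130.4]
tcp_rot: [-3.141, 0.0, 0.317]
contact_force: [0.1, 0.1, -0.2]
opening: 0.34
```

Run:
```python
from h import *
from rig import r
import pickle
s=r.sense();c=r.get_calibration('wrist');im=r.grab_frame('wrist')
pickle.dump((c,s),open('w9.pkl','wb'));cv2.imwrite('pics/w9.png',im)
crop(im,180,60,340,200,5,'pics/w9c.png')
print(s['clock'],s['eef_pos'],s['tcp_rot'],s['opening'],s['contact_force'])
```

```text
15.4 [ 421.32986739 -291.23848455  130.41949768] [-3.14118131e+00  3.64771168e-04  3.16790076e-01] 0.3397737567178088 [ 0.07198104  0.07132974 -0.23620828]
```

View pics/w9c.png

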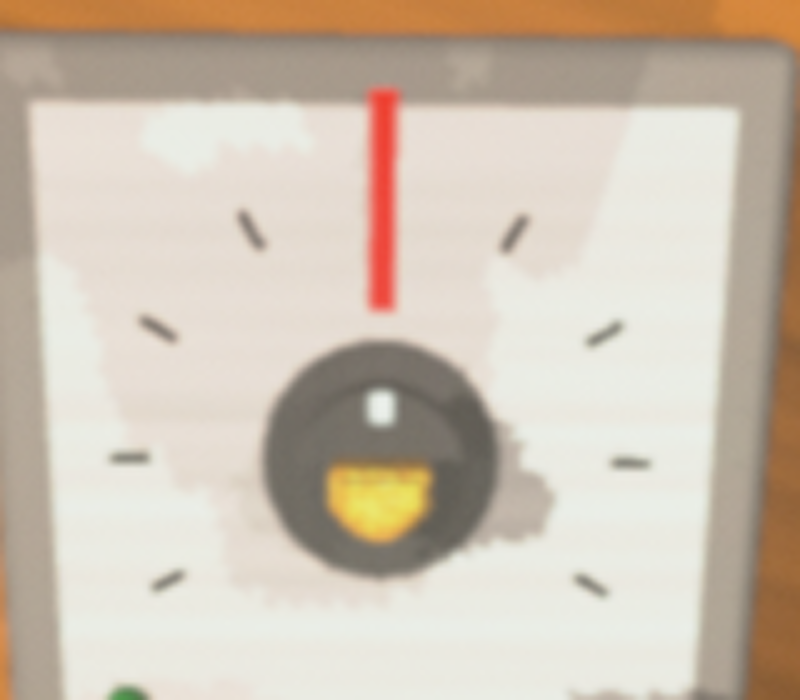

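Run:
```python
from h import *
from rig import r
import pickle
c,s=pickle.load(open('w9.pkl','rb'))
w=lambda u,v:(180+u/5,60+v/5)
ux=np.array([np.cos(.316),np.sin(.316),0])
for z in(61,74,77):
  f=at_z(c,*w(380.5,463),z);f2=at_z(c,*w(380.5,478),z);b=at_z(c,*w(380.5,543),z);print(z,f-2.5*ux,f2-2.5*ux,b+7*ux,b+5.8*ux)
P=at_z(c,*w(382,310),45);Q=at_z(c,*w(383.5,90),45);d=Q-P;print('red yaw',np.arctan2(d[1],d[0]))
nrm=np.array([-ux[1],ux[0]]);print('red lateral vs axis guess',(P[:2]-[463.5,-277.15])@nrm)
L=at_z(c,*w(328,466),77);R_=at_z(c,*w(433,465),77);d=L-R_;print(np.linalg.norm(d),np.arctan2(-d[0],d[1]))
# box edges
for a,b,zz in (((30,100),(740,106),45),):
  d=at_z(c,*w(*a),45)-at_z(c,*w(*b),45);print('box',np.arctan2(-d[0],d[1]))
# collar outline circle at base
print('collar',at_z(c,*w(381,460),45),at_z(c,*w(381,460),61))
```

```text
61 [ 462.52791757 -277.48211944   61.        ] [ 460.51935983 -278.13931662   61.        ] [ 460.69543638 -278.08389492   61.        ] [ 459.55485307 -278.45681546   61.        ]
74 [ 464.27754017 -276.94621445   74.        ] [ 462.40646011 -277.55842913   74.        ] [ 463.18852587 -277.30472864   74.        ] [ 462.04794257 -277.67764918   74.        ]
77 [ 464.68129923 -276.82254407   77.        ] [ 462.84194479 -277.42437817   77.        ] [ 463.76385422 -277.12492104   77.        ] [ 462.62327091 -277.49784157   77.        ]
red yaw 0.30948789627415163
red lateral vs axis guess -0.1879292641285275
13.531764000938583 0.3265735104438013
box 0.3092867221325717
collar [ 463.20840341 -277.29520849   45.        ] [ 465.32622732 -276.64103832   61.        ]
```

Call:
carry_out --rows "0 0.5 -0.01 0 0; 0 0.6 -0.01 0 0; 0 0.4 0 0.2 0; 0 0 0 0.2 0; 0 0 0 0 0; 0 0 0 0 0"

```text
clock: 16.2
eef_pos: [463.4, -276.8, 118.4]
tcp_rot: [-3.141, 0.0, 0.316]
contact_force: [-0.6, -0.1, -0.7]
opening: 0.338
```

Call:
carry_out --rows "0 0.02 0 0.2 0; 0 0 0 0.15 0; 0 0 0 0.15 0; 0 0 0 0.1 0; 0 0 0 0 0"

```text
clock: 16.82
eef_pos: [464.3, -276.5, 100.3]
tcp_rot: [-3.141, 0.0, 0.316]
contact_force: [0.4, -0.6, -0.3]
opening: 0.341
```

Base is at about 71.5 mm, below the 77 mm shaft top, with no force, so the bore is engaging. I'll continue down.

Call:
carry_out --rows "0 0 0 0.1 0; 0 0 0 0.1 0; 0 0 0 0.07 0; 0 0 0 0 0"

```text
clock: 17.32
eef_pos: [464.4, -276.5, 92.3]
tcp_rot: [-3.141, 0.0, 0.316]
contact_force: [0.3, -0.3, -0.2]
opening: 0.341
```

Call:
carry_out --rows "0 0 0 0.07 0; 0 0 0 0.07 0; 0 0 0 0 0; 0 0 0 0 0"

```text
clock: 17.82
eef_pos: [464.6, -276.6, 88.5]
tcp_rot: [3.141, -0.0, 0.316]
contact_force: [-0.7, -0.3, 2.1]
opening: 0.338
```

Run:
```python
from h import *
from rig import r
s=r.sense()
cv2.imwrite('pics/w10.png',r.grab_frame('wrist'));im=r.grab_frame('scene');crop(im,110,160,230,250,6,'pics/s10.png')
print(s['clock'],s['eef_pos'],s['contact_force'])
```

```text
17.825 [ 464.56798022 -276.64721887   88.47801417] [-0.74882513 -0.25901519  2.13405123]
```

View pics/w10.png

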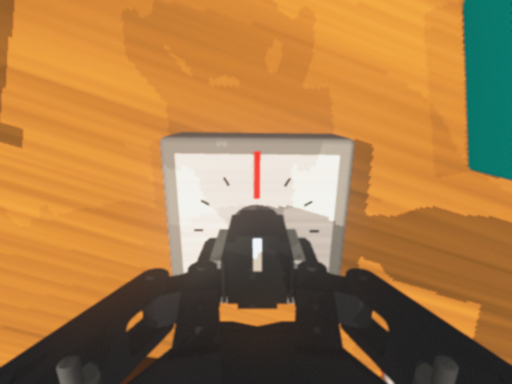

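View pics/s10.png

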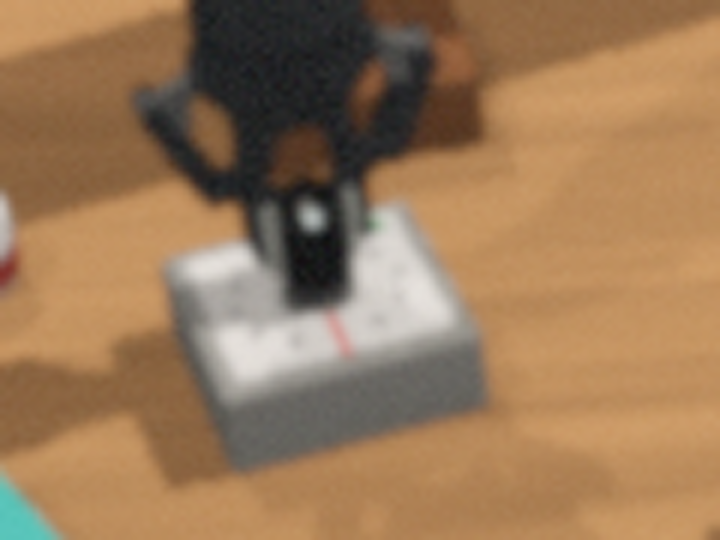

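The knob is seated: force starts at TCP z≈88.5, and the white line (257,240–272) is collinear with the red line at x≈257. Now pressing.

Call:
carry_out --rows "0 0 0 0.07 0; 0 0 0 0.07 0; 0 0 0 0.07 0; 0 0 0 0 0; 0 0 0 0 0" --newtons 80

```text
clock: 18.55
eef_pos: [464.6, -276.7, 83.6]
tcp_rot: [3.141, -0.0, 0.317]
contact_force: [-6.1, 3.8, 24.9]
opening: 0.338
```

Call:
carry_out --rows "0 0 0 0.05 0; 0 0 0 0 0; 0 0 0 0 0"

```text
clock: 18.92
eef_pos: [464.7, -276.7, 83.4]
tcp_rot: [3.141, -0.001, 0.316]
contact_force: [-11.2, 7.1, 43.1]
opening: 0.336
```

Call:
carry_out --rows "0 0 0 -0.05 0; 0 0 0 0 0; 0 0 0 0 0; 0 0 0 0 0"

```text
clock: 19.42
eef_pos: [464.7, -276.7, 83.6]
tcp_rot: [3.141, -0.0, 0.316]
contact_force: [-6.0, 3.1, 26.6]
opening: 0.335
```

Run:
```python
from h import *
from rig import r
s=r.sense()
im=r.grab_frame('scene');cv2.imwrite('pics/s11.png',im);crop(im,110,160,230,250,6,'pics/s11c.png')
w=r.grab_frame('wrist');crop(w,150,120,360,330,3.5,'pics/w11c.png')
s2=r.sense();print(s2['clock'],s2['eef_pos'],s2['contact_force'],s2['opening'])
```

```text
19.525 [ 464.6471001  -276.70333635   83.5983477 ] [-6.43581942  4.48657602 26.03415249] 0.33471118069569566
```

View pics/s11.png

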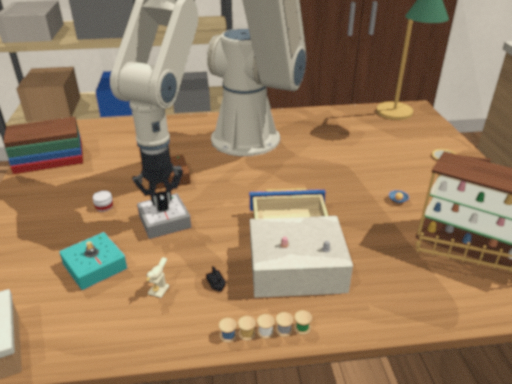

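View pics/w11c.png

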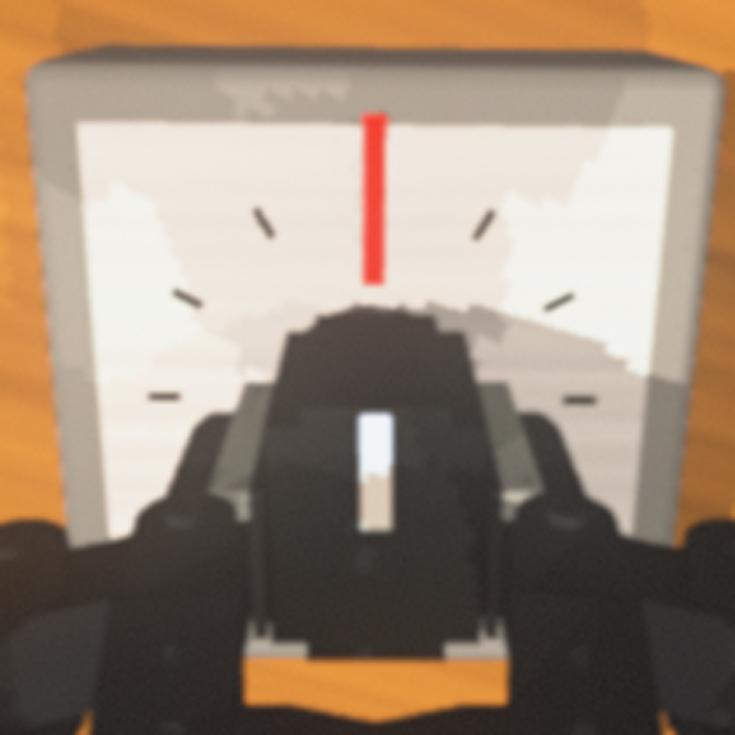

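Run:
```python
from h import *
a=cv2.imread('pics/a_scene.png');b=cv2.imread('pics/s11.png')
x=np.hstack([a[145:275,405:512],b[145:275,405:512]]);cv2.imwrite('pics/cmp.png',cv2.resize(x,None,fx=3.7,fy=3.7,interpolation=cv2.INTER_CUBIC))
print(a[150:270,410:512].mean((0,1)),b[150:270,410:512].mean((0,1)))
```

```text
[ 93.75915033 121.33831699 145.08063725] [ 95.43627451 123.23602941 147.13374183]
```

View pics/cmp.png

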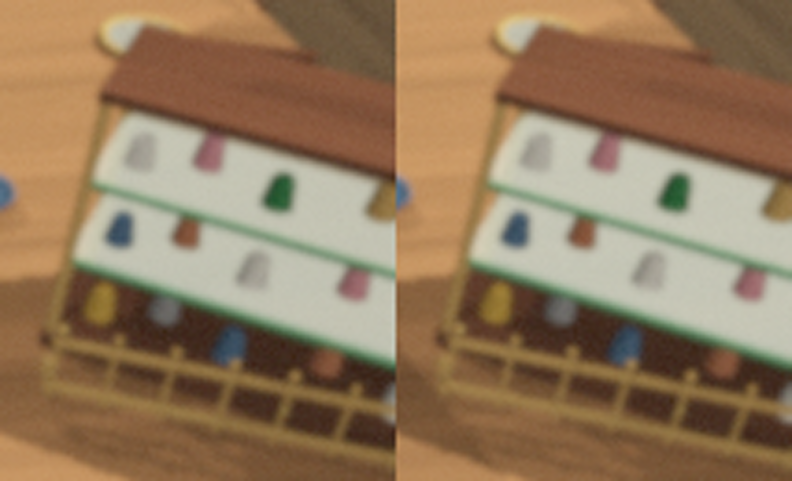

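The force at the bottom is a hard stop: about 18 N over 0.2 mm, against the spring's 1 N/mm. The knob has not slipped in the jaws, and the push is holding at about 26 N. Handing in.

```bash
python3 -c "
from rig import r
print(r.sense()['contact_force'],r.sense()['opening']);print(r.sign_off())"
```

```text
[-6.43581942  4.48657602 26.03415249] 0.33471118069569566
the job is handed in; nothing more can be done
None
```

The knob is on the grey dimmer's shaft with its flat aligned, pressed fully down, and the gripper is still holding it. I handed the job in at 19.5 s. I pulled the drawer open by its handle (about 126 mm of travel) and lifted the knob out. I turned it to the shaft's flat, about 0.316 rad against 0.31–0.33 measured, and slid it on with almost no force until it met the collar.

**Last checks:**
- **Position:** the tool stood at z = 83.6 mm, which puts the knob's underside at about 54.8 mm; 55 mm is expected when fully pressed.
- **Force and grip:** the push held at about 26 N, with about 8 N sideways. It met a hard stop, and the knob had not slipped in the jaws.
- **Alignment:** the knob's white line was in line with the red line on the box.
- **Other objects:** in the last scene picture the thimbles, flatiron, sewing bird, dish and marble, and tin appeared to stand where they were.

**Problems and doubts:**
- **High push:** the push briefly reached 43 N, through the gripped knob, before I eased it off. That is above the 40 N named for the arm or gripper body, though I saw no sign of the body touching anything.
- **Lights:** the shelf looked the same before and after, so I could not see whether the lights came on.
- **Shaft position:** the top camera put the shaft about 3 mm off in y from the wrist camera. I used the wrist camera, and the fit bore it out.

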